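# Fit the lever handle on the panel isolator and switch it on

## Task

Take the loose lever handle, fit its square bore onto the square shaft of the isolator on the panel so that the lever points the same way as the small pointer on the shaft, and push it fully home. Only then turn it clockwise (seen from above), until the pointer comes up against its stop. Leave it there, seated and let go, and do not push the other things on the bench about.

Things in the scene. Friction and masses are not known exactly. Their poses are not given: they have to be found in the camera images.
- handle: Loose grey cast-metal lever handle, about 120 g, lying hub-down on the bench at one of three places on its left half (round knob and contactor at the others). Hub: 36 x 36 mm, 32 mm high block, with a 15.5 mm square bore right through. Origin: centre of the bore at the hub's underside; x points along the arm, z up the bore. Flats at +y and -y are free for a grip across 36 mm from above.
- handle_tip (a point): Centre of the rounded end (22 mm diameter, 14 mm high) of the handle's arm, 84 mm from the bore axis in the handle's +x, 6 mm above the hub's underside. The arm is 14 mm wide, 12 mm thick, leaves the hub's +x flat, flush with the underside; the handle reaches 95 mm from the axis. The bore's lower mouth has a 2 mm chamfer.
- shaft_seat (a point): Centre of the top of the collar (32 mm diameter) on the isolator's shaft, where the hub's underside comes to rest, 70 mm above the bench. It turns with the shaft: x points the way of the pointer, z up. The pointer is a thin steel nose at the collar's foot, 38 mm from the axis to its point, below seat level.
- shaft_top (a point): Centre of the shaft's free end, 36 mm above the seat. The shaft is a 14 mm square steel bar, its top 8 mm tapered to 8 mm, its flats square to the pointer; turns with it, x as for the seat. A handle at home leaves it 4 mm proud of the hub, with about 0.1 rad of free play in the bore, so the handle must be turned that much farther than the shaft.
- switch_shaft (a joint): Turn of the isolator's shaft in rad, growing clockwise seen from above. 0 and 1.05 are its two stops (steel pins on the cover beside the pointer); it starts between 0 and 0.3 and is to end at 1.05. It moves with about 0.12 Nm of friction, has no spring and stays where it is left.
- panel: Steel panel plate, 240 x 260 mm, fixed on the right half of the bench. Origin: centre of its underside. It carries the isolator, a grey box 90 x 85 mm with a black cover, top 60 mm above the bench, its shaft axis at x = -55 mm, y = 0 of the plate; ducts, breakers and terminals, at most 75 mm high, stand on the plate's +x half and along its -y edge.
- knob: Bystander: loose round grey metal knob with a round bore, 42 mm diameter, 24 mm high, on the bench. It does not fit the shaft. Origin: centre of its underside.
- contactor: Bystander: loose contactor, grey and black block 58 x 45 mm, 60 mm high, on the bench. Origin: centre of its underside.
- breaker: Bystander: loose white circuit breaker lying on its side, 82 x 76 mm, 18 mm high, to the far left. Origin: near the centre of its underside.
- tape: Bystander: green tape roll lying flat, 100 mm diameter, 24 mm high, to the near right. Origin: centre of its underside.
- screwdriver: Bystander: screwdriver lying across the bench beyond the three places, 190 mm long, along its own x. Origin: the middle of its underside.
Mind the look-alikes: they are no part of the job. Of the things shaped like the handle, the grey one is meant.

How it is judged:
By the outcome, as a careful person would: the job done as asked, in the order asked, and still so for the second after the job is handed in, with the robot touching nothing.
It also fails if it takes over 48 s, if anything falls off the work surface, if the arm or the gripper's body presses on something with over 40 N, if the wrist force passes 120 N, or if a joint passes its speed limit or range.

## Robot

A 7-joint arm with a two-finger parallel gripper is mounted at the origin on the work surface. World frame = base frame: x ahead of the robot, y to its left, z up, the work surface at z = 0. Lengths are in mm, angles in rad, forces in N, time in s.
With the tool pointing down it reaches from about 400 to 875 mm from the base axis. Payload 19.3 kg.
Tool frame: the origin (TCP) lies at the very end of the fingers, on their centre line; the grasp point (between the pads) lies 19 mm behind it (grip_point_offset is the z of the grasp point in the tool frame, in mm); z points along the fingers, x is the direction in which the jaws open and shut, and the axes are right-handed (so a half turn about z gives the same grasp; the last joint's range is limited). The gripper opens to 85 mm and grips with 20 to 120 N. Pads are 22 mm wide; open, the fingers measure 114 mm over their backs; the gripper's body (76 mm by 85 mm) begins 54 mm behind the grasp point. The pads swing forward as they close: fully open they stand 13 mm farther back than shut.
Start: joints at [1.219, 0.521, -0.036, 1.599, 0.021, 1.021, -0.113], TCP at [173.775, -600.347, 231.291] pointing down, gripper open.
Joint ranges: [-2.91, 2.91], [-0.3, 2.13], [-1.5, 1.42], [0.17, 2.43], [-1.26, 4.41], [0.16, 1.93], [-2.52, 2.52]. Speed limits (rad/s): [1.89, 1.89, 2.39, 2.39, 3.01, 3.01, 3.01].

## Interface

Orientations are given as a 3x3 rotation matrix whose columns are the frame's x, y, z axes.
In Python, from workcell import movep, movel, goto_joints, open_gripper, clamp, wait, inverse_kinematics, read_state, camera, PlanningError, finish_job, grip_point_offset gives the robot as it stands. Calls block until the motion is done:
- movep(position, orientation): joint-space move of the TCP to a pose.
- movel(position, frame=None, max_speed=150, guard=None): straight line of the TCP; frame=None keeps the orientation; max_speed is the mean speed in mm/s. With guard (N) it stops when the force on the tool has changed by that much, and returns True; else False.
- goto_joints(angles): joint-space move.
- open_gripper() and clamp(): open the fingers fully, or close them until they stop; the grip force is fixed at half the most.
- wait(seconds).
- inverse_kinematics(position, orientation): joint angles nearest the present ones, or None.
- read_state(): the state.
- camera(name): name is "scene" or "top" or "wrist"; returns a dict with "image" (384x512x3 uint8, blue, green, red), "range_z" (384x512 float32, mm along the optical axis (not along the pixel's ray), 0 where there is no reading), "fx", "fy", "cx", "cy" (pixels), "cam_to_world" (4x4, takes a point from camera to world coordinates). Camera axes: x right, y up, looking along -z (the intrinsics and any distortion apply to the point x, -y, -z); pixel columns grow to the right and rows downward; lengths in mm; the calibration is good to about 2 mm. The wrist camera is an equidistant fisheye: a pixel r from the principal point sees the ray r / f radians off the axis. A picture is of the moment at which its call begins.
A pose or a line that the arm cannot do raises PlanningError and nothing moves.
- finish_job(): hands the job in, once; it reports no verdict.
The state is a dict: "time": time; "qpos": joint angles; "qvel": joint speeds; "joint_efforts": joint torques, N m; "eef_pos": TCP position; "tool_rot": TCP orientation; "ft_force": force on the tool from outside, world axes, zero at the start; "torque": the same for the moment, N m; "finger_gap": finger opening in mm.
Only numpy, scipy, OpenCV 4.12 (cv2) and the standard library are available. Lean on these libraries where they do the work, as an engineer would, in place of code of your own. Each camera call takes 0.05 s, during which the arm holds its last target.

## Working session

There is one attempt and no reset: what is moved stays moved. The work goes in short steps, each a Python script; the robot and the scene stay as the last script left them, time stands still between calls to the robot, and variables do not carry over. Pictures are saved under pics/ and viewed, and the job is handed in when it is done.

```bash
ls; mkdir -p pics; cat > h.py <<'E'
import numpy as np,cv2,pickle
from workcell import *
def snap(n,tag):
    c=camera(n); pickle.dump(c,open(f'pics/{tag}.pkl','wb')); cv2.imwrite(f'pics/{tag}.png',c['image']); return c
E
python3 - <<'E'
from h import *
for n in ('scene','top','wrist'):
    c=snap(n,n+'0'); print(n,c['fx'],c['cx'],c['cy'],np.round(c['cam_to_world'],3).tolist(),[k for k in c])
s=read_state();print(s['time'],s['ft_force'],s['finger_gap'],grip_point_offset)
a=[cv2.imread(f'pics/{n}0.png') for n in ('scene','top')]
E
```

```text
pics
scene 383.9879572733349 255.69751669757122 193.22164256063104 [[-0.407, -0.747, 0.526, 1082.103], [0.913, -0.342, 0.221, 227.742], [0.015, 0.57, 0.821, 946.363], [0.0, 0.0, 0.0, 1.0]] ['image', 'range_z', 'fx', 'fy', 'cx', 'cy', 'cam_to_world']
top 499.4907483142114 256.6149243054031 189.9326597667271 [[-0.008, 0.981, -0.195, 210.079], [-1.0, -0.008, -0.001, -3.344], [-0.002, 0.195, 0.981, 1765.35], [0.0, 0.0, 0.0, 1.0]] ['image', 'range_z', 'fx', 'fy', 'cx', 'cy', 'cam_to_world']
wrist 297.3186396354542 253.08624301048573 188.184928398038 [[0.278, 0.914, 0.296, 248.572], [-0.961, 0.265, 0.085, -577.822], [-0.0, -0.308, 0.951, 373.3], [0.0, 0.0, 0.0, 1.0]] ['image', 'range_z', 'fx', 'fy', 'cx', 'cy', 'cam_to_world']
0.15 [ 0.35988347  0.86757443 -0.34132694] 85.3023600024435 -18.700000000000003
```

View pics/scene0.png

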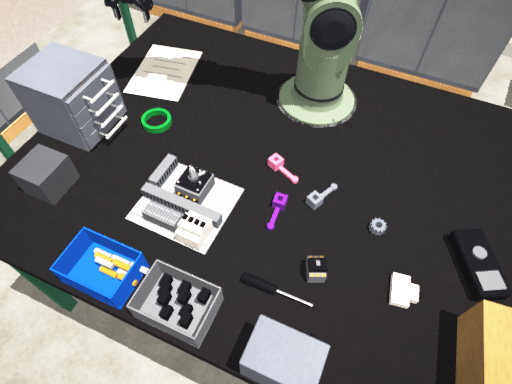

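View pics/top0.png

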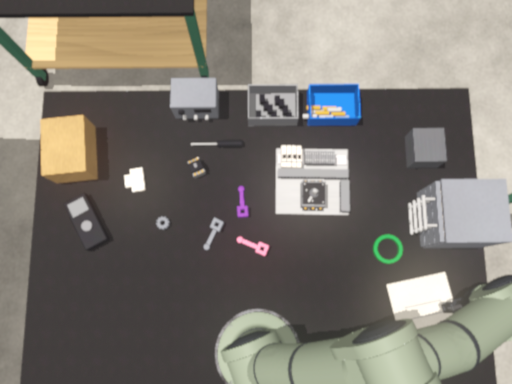

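Three lever-shaped things: grey (scene 320,196 / top 214,233), purple (scene 277,210 / top 242,202) and pink (scene 283,167 / top 254,245). Only the grey one matches the description. The isolator is at scene (194,180) / top (313,195). I'll confirm in crops.

```bash
python3 - <<'E'
import cv2,numpy as np
s=cv2.imread('pics/scene0.png');t=cv2.imread('pics/top0.png')
f=lambda im,x,y,w,h:cv2.resize(im[y:y+h,x:x+w],(390,290),interpolation=cv2.INTER_CUBIC)
cv2.imwrite('pics/crop0.png',np.vstack([np.hstack([f(s,290,170,67,50),f(t,190,210,54,40)]),np.hstack([f(s,160,150,67,50),f(t,286,175,54,40)])]))
E
```

```text
(no output)
```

View pics/crop0.png

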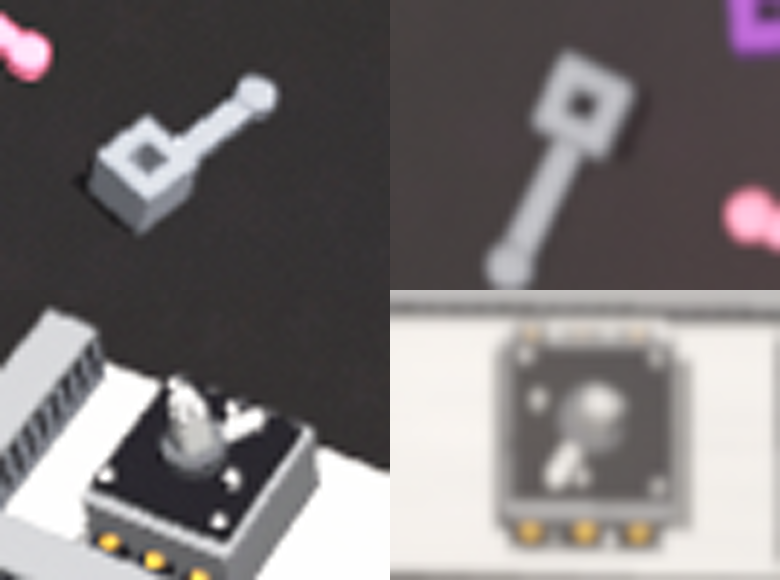

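The crops confirm the grey lever lying hub-down: bore at top px (216.6,224.2), tip at about (206,247). The isolator pointer points lower-left in the top view. Next come coarse poses, then close looks with the wrist camera.

```bash
cat >> h.py <<'E'
def ray(c,u,v,fish=False):
    x=(u-c['cx']);y=(v-c['cy'])
    if fish:
        r=np.hypot(x/c['fx'],y/c['fy']); p=np.array([x/c['fx']*np.sinc(r/np.pi)**1, y/c['fy']*np.sinc(r/np.pi), np.cos(r)])
    else: p=np.array([x/c['fx'],y/c['fy'],1.])
    d=np.array([p[0],-p[1],-p[2]]); T=np.array(c['cam_to_world']); return T[:3,3],T[:3,:3]@d
def onz(c,u,v,z,fish=False):
    o,d=ray(c,u,v,fish); return o+d*(z-o[2])/d[2]
def proj(c,P,fish=False):
    T=np.array(c['cam_to_world']); q=T[:3,:3].T@(np.asarray(P)-T[:3,3]); x,y,z=q[0],-q[1],-q[2]
    if fish:
        r=np.hypot(x,y);k=np.arctan2(r,z)/max(r,1e-9)
        return c['cx']+c['fx']*x*k,c['cy']+c['fy']*y*k
    return c['cx']+c['fx']*x/z,c['cy']+c['fy']*y/z
def down(yaw):  # tool x (jaw axis) at yaw, z down
    a,b=np.cos(yaw),np.sin(yaw); return np.array([[a,b,0],[b,-a,0],[0,0,-1.]])
E
python3 - <<'E'
from h import *
t=pickle.load(open('pics/top0.pkl','rb'));s=pickle.load(open('pics/scene0.pkl','rb'))
b=onz(t,216.6,224.2,32);tip=onz(t,206.3,247,13);print('handle',b,tip,np.arctan2(*(tip-b)[[1,0]]))
print('scene bore',onz(s,290+150*67/390,170+157*50/290,32),'tip',onz(s,290+257*67/390,170+93*50/290,13))
p=onz(t,314.4,192.9,100);q=onz(t,308.6,201.2,63);print('shaft',p,q,np.arctan2(*(q-p)[[1,0]]))
S=read_state();print(np.round(S['tool_rot'],3).tolist())
for nm,c,y in (('h',b,np.arctan2(*(tip-b)[[1,0]])),('s',p,np.arctan2(*(q-p)[[1,0]]))):
  for k in (np.pi/2,-np.pi/2):
    for d in (0,-1.3):
      for z in (20,110,250):
        j=inverse_kinematics([c[0],c[1],z],down(y+k+d)); print(nm,k,d,z,None if j is None else np.round(j,2))
E
```

```text
handle [434.04160687 138.8652229   32.        ] [356.55150917 175.83761519  13.        ] 2.6964126782254443
scene bore [436.93515655 144.58553236  32.        ] tip [362.27606666 180.22467703  13.        ]
shaft [ 529.42949045 -197.90992051  100.        ] [ 507.46408912 -181.291301     63.        ] 2.493892581200077
[[0.278, -0.961, -0.0], [-0.961, -0.278, 0.001], [-0.001, 0.0, -1.0]]
h 1.5707963267948966 0 20 [-0.72  0.69  0.37  2.19 -0.67  0.38 -1.81]
h 1.5707963267948966 0 110 [-0.73  0.49  0.38  2.15 -0.34  0.56 -2.12]
h 1.5707963267948966 0 250 [-0.93  0.26  0.59  2.03 -0.18  0.91 -2.25]
h 1.5707963267948966 -1.3 20 [ 0.44  1.07 -1.28  2.13  1.25  1.08  1.43]
h 1.5707963267948966 -1.3 110 [ 0.46  0.81 -1.28  2.1   0.95  1.01  1.63]
h 1.5707963267948966 -1.3 250 [ 0.53  0.48 -1.26  1.96  0.52  1.08  2.  ]
h -1.5707963267948966 0 20 [-0.14  0.66 -0.39  2.16  0.6   0.43  0.12]
h -1.5707963267948966 0 110 [ 0.3   0.64 -0.99  2.1   0.76  0.81 -0.04]
h -1.5707963267948966 0 250 [ 0.54  0.49 -1.29  1.96  0.53  1.1   0.15]
h -1.5707963267948966 -1.3 20 [-0.05  0.68 -0.51  2.15  0.72  0.4
[... 330 characters left out ...]
.26  0.41 -0.01  1.74  0.    1.   -1.97]
s 1.5707963267948966 -1.3 20 [-0.18  0.87  0.65  1.92 -0.85  0.66 -2.51]
s 1.5707963267948966 -1.3 110 [-0.33  0.8   0.9   1.89 -0.83  0.87 -2.52]
s 1.5707963267948966 -1.3 250 [ 1.06  0.71 -1.27  1.7   0.71  1.28  2.4 ]
s -1.5707963267948966 0 20 [ 0.63  0.79 -0.53  1.87  0.63  0.66  0.63]
s -1.5707963267948966 0 110 [ 0.69  0.65 -0.62  1.84  0.51  0.81  0.73]
s -1.5707963267948966 0 250 [ 0.73  0.47 -0.67  1.72  0.33  1.07  0.88]
s -1.5707963267948966 -1.3 20 [ 0.48  0.75 -0.32  1.88  0.4   0.58 -0.48]
s -1.5707963267948966 -1.3 110 [ 0.52  0.61 -0.38  1.85  0.32  0.75 -0.41]
s -1.5707963267948966 -1.3 250 [ 0.57  0.43 -0.43  1.72  0.2   1.03 -0.31]
```

```bash
python3 - <<'E'
from h import *
movep([529,-198,240],down(2.49-np.pi/2)); snap('wrist','w1'); 
movep([529,-198,240],down(2.49-np.pi/2-1.0)); snap('wrist','w2'); print(read_state()['time'])
t=[]
for n in ('w1','w2'):
    c=pickle.load(open(f'pics/{n}.pkl','rb')); t.append(c['image']); print(proj(c,[529,-198,106],True))
cv2.imwrite('pics/w12.png',np.vstack([cv2.resize(i[:, :],(400,300)) for i in t]))
E
```

```text
3.0833
(np.float64(254.6281954378746), np.float64(178.35577771670185))
(np.float64(254.0764098243288), np.float64(177.81388661164573))
```

View pics/w1.png

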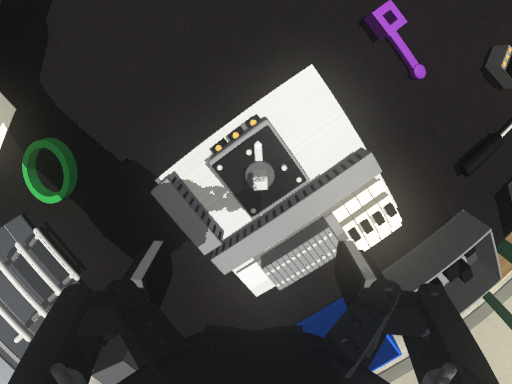

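View pics/w2.png

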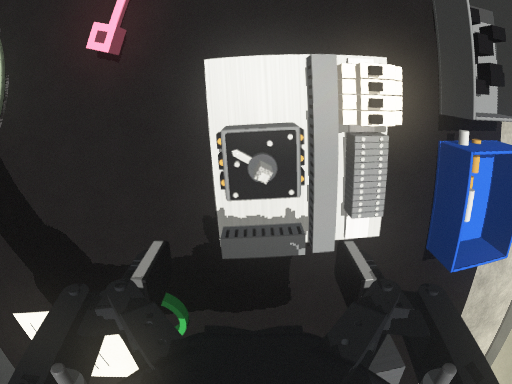

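The isolator is at about (260,172) in w1 and (262,165) in w2, with the white pointer up/up-left. I'll enlarge it.

```bash
python3 - <<'E'
from h import *
t=[]
for n in ('w1','w2'):
    i=cv2.imread(f'pics/{n}.png'); t.append(cv2.resize(i[120:220,215:315],(600,600),interpolation=cv2.INTER_CUBIC))
cv2.imwrite('pics/w12c.png',cv2.resize(np.hstack(t),(800,400)))
E
```

```text
(no output)
```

View pics/w12c.png

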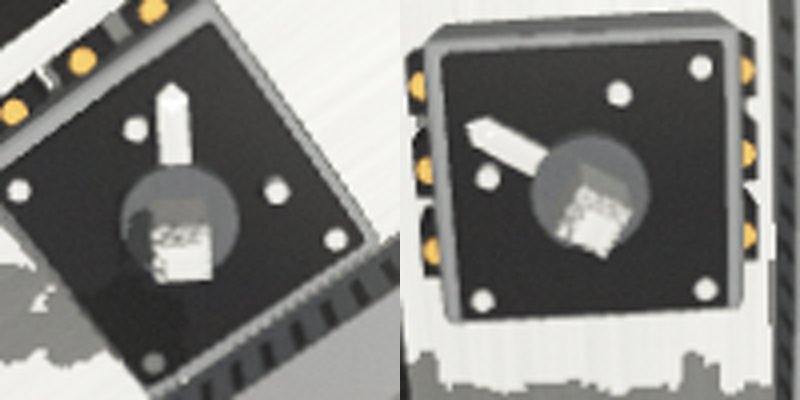

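```bash
python3 - <<'E'
from h import *
for n,cc,pt,pb in (('w1',(180,222),(172,84),(175,164)),('w2',(190,191),(67,120),(138,165))):
    c=pickle.load(open(f'pics/{n}.pkl','rb')); f=lambda p,z:onz(c,215+p[0]/4-.5,120+p[1]/4-.5,z,True)
    C=f(cc,70)
    for z in (60,65): 
        P=f(pt,z); d=P-C; print(n,C,P,np.hypot(*d[:2]),np.arctan2(d[1],d[0]), np.arctan2(*(P-f(pb,z))[[1,0]]))
    # local depth
    u,v=int(215+cc[0]/4),int(120+cc[1]/4); print(c['range_z'][v-8:v+12:4,u])
E
```

```text
w1 [ 537.43938669 -197.63686703   70.        ] [ 507.21823229 -177.2249374    60.        ] 36.468685805018374 2.5475554722114224 2.5279944960144496
w1 [ 537.43938669 -197.63686703   70.        ] [ 506.57537289 -176.81382033   65.        ] 37.23152725880932 2.5480692271472716 2.5279944960144483
[321.8486  314.0233  299.6842  291.5118  289.19257]
w2 [ 537.75263157 -197.05638854   70.        ] [ 505.53913476 -176.71170523   60.        ] 38.10007238388704 2.5782915508291646 2.483035881502608
w2 [ 537.75263157 -197.05638854   70.        ] [ 505.98862805 -175.82185546   65.        ] 38.208079179960734 2.552315436653055 2.4830358815026097
[317.17474 306.63632 291.65994 286.36847 286.48492]
```

Shaft axis at about (537.6, -197.3), pointer yaw about 2.54. Next, the handle.

```bash
python3 - <<'E'
from h import *
y=2.696-np.pi/2
movep([435.5,141,200],down(y)); c=snap('wrist','w3'); S=read_state(); print(S['time'],np.round(S['qpos'],2),proj(c,[435,141,32],True))
E
```

```text
4.4667 [ 0.22  0.4  -0.83  2.03  0.38  0.88  0.3 ] (np.float64(253.73586044518208), np.float64(168.59731977685183))
```

View pics/w3.png

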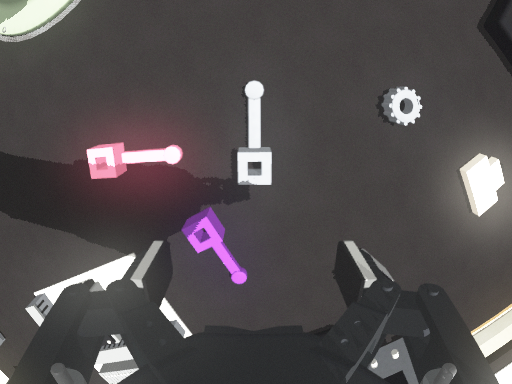

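The grey handle is centred: hub (255,166), tip (255,90). Pink is to its left with its tip at (174,154), and purple is lower left with its hub at (204,231). I'll compute the poses and the finger clearance.

```bash
python3 - <<'E'
from h import *
c=pickle.load(open('pics/w3.pkl','rb')); im=c['image']; g=im.astype(int)
m=((g.min(2)>120)&(g.max(2)-g.min(2)<40)).astype(np.uint8); 
n,l,st,ce=cv2.connectedComponentsWithStats(m); k=l[140,254]; M=(l==k)
ys,xs=np.nonzero(M); print(st[k])
i=cv2.resize(im[70:200,205:305],(500,650),interpolation=cv2.INTER_CUBIC); cv2.imwrite('pics/w3c.png',i)
R=down(2.696)
def loc(P,o=(436,141)): d=P[:2]-np.array(o); a=2.696; return np.round([d@[np.cos(a),np.sin(a)],d@[-np.sin(a),np.cos(a)]],1)
for nm,px,z in (('pinktip',(183,154),10),('pinkedge',(176,162),0),('purp hub corner',(226,236),32),('purp top corner',(206,209),32),('purp r',(222,228),32),('bore',(254.5,167),32)):
    print(nm,loc(onz(c,*px,z,True)))
# where do fingertips come down
S=read_state()
for sx in (-42,42): print(proj(c,np.array(S['eef_pos'])+np.array(S['tool_rot'])@[sx,0,-13],True))
E
```

```text
[ 237   80   35  105 2119]
pinktip [13.5 82.4]
pinkedge [ 1.9 94.2]
purp hub corner [-80.   33.1]
purp top corner [-45.9  54.7]
purp r [-69.6  37.4]
bore [ 2.7 -0.4]
(np.float64(172.0422108542629), np.float64(257.24185886909055))
(np.float64(333.9749606263199), np.float64(257.38361317235456))
```

View pics/w3c.png

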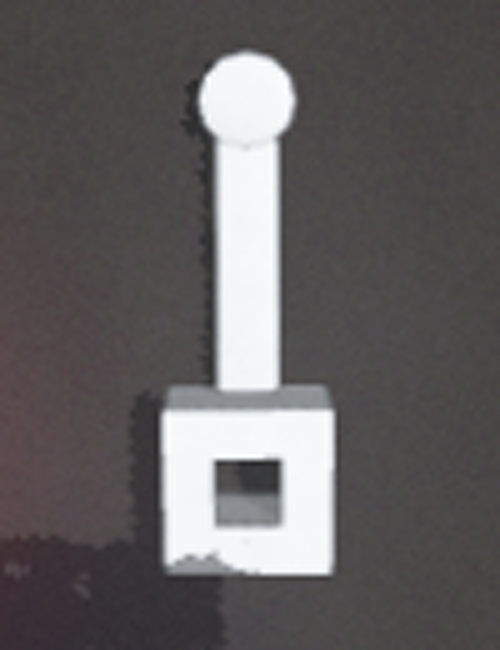

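```bash
python3 - <<'E'
from h import *
c=pickle.load(open('pics/w3.pkl','rb'))
f=lambda u,v,z:onz(c,205+u/5-.5,70+v/5-.5,z,True)
h=f(248,492,32);b=f(248.5,492.5,32);t=f(247,100,13); d=t-h
print(h,b,t,np.hypot(*d[:2]),np.arctan2(d[1],d[0]))
e=f(163,409,32)-f(163,575,32);print(np.hypot(*e[:2]),np.arctan2(e[1],e[0])); e=f(333,409,32)-f(333,575,32);print(np.arctan2(e[1],e[0]))
E
```

```text
[434.47252305 141.68793576  32.        ] [434.61903864 141.73684193  32.        ] [358.87550667 177.81912035  13.        ] 83.78765652727343 2.6957445437020366
36.89071957142704 2.678772330752042
2.708862303242867
```

```bash
python3 - <<'E'
from h import *
c=pickle.load(open('pics/w3.pkl','rb'));S=read_state()
for dz in (-26,-13,0):
  for y in (-11,11): print(dz,y,np.round(proj(c,np.array(S['eef_pos'])+np.array(S['tool_rot'])@[42.5,y,dz],True),1))
i=cv2.resize(c['image'][220:340,300:420],(600,600)); cv2.imwrite('pics/w3f.png',i)
E
```

```text
-26 -11 [344.3 251.4]
-26 11 [338.1 289. ]
-13 -11 [337.4 238.7]
-13 11 [332.3 274.7]
0 -11 [331.4 227.7]
0 11 [327.2 262.1]
```

View pics/w3f.png

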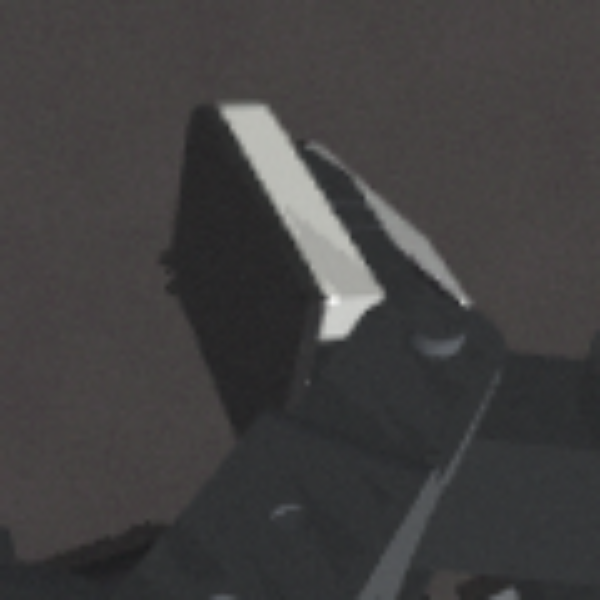

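The visible fingertips match TCP minus 13 mm when open, so the TCP is the end of the shut fingers. Neighbouring objects clear the fingers by more than 25 mm, so I can grasp.

```bash
python3 - <<'E'
from h import *
y=2.696-np.pi/2; R=down(y)
movep([434.5,141.7,60],R)
print(movel([434.5,141.7,4],R,max_speed=80,guard=15))
S=read_state();print(S['time'],S['eef_pos'],S['ft_force'])
clamp(); S=read_state();print(S['finger_gap'],S['eef_pos'],S['ft_force'])
movel([434.5,141.7,170],R,max_speed=150)
S=read_state();print(S['time'],S['finger_gap'],S['ft_force'])
snap('wrist','w4')
E
```

```text
False
5.9333 [434.72470171 141.83209798   4.38003894] [-0.45990536  0.03492595  0.04775981]
35.230656659175075 [434.64670066 141.67251228   4.3684989 ] [-1.34601045 -1.50276429 10.16287741]
7.7083 35.24858518132987 [ 0.07904214 -0.25820162 -1.6600708 ]
```

View pics/w4.png

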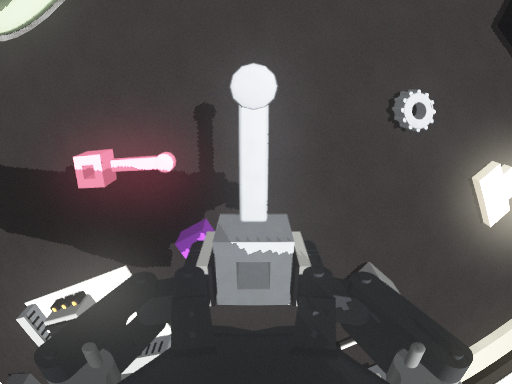

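The handle is held square in the jaws: hub top at about (254,272), arm straight ahead. I'll check where it sits in the hand, then move above the shaft.

```bash
python3 - <<'E'
from h import *
c=pickle.load(open('pics/w4.pkl','rb'));S=read_state()
E=np.array(S['eef_pos']);R=np.array(S['tool_rot'])
for nm,u,v,z in (('bore',253.5,275,28),('tip',253.5,86,9),('hubfar',253.5,250,28),('hubnear',253.5,304,28)):
    P=onz(c,u,v,E[2]+z,True); print(nm,np.round(R.T@(P-E),1))
yaw=2.54-np.pi/2
movep([537.6,-197.3,175],down(yaw)); S=read_state(); print(S['time'],S['eef_pos'],np.round(S['qpos'],2),S['finger_gap'])
snap('wrist','w5')
for d in (0,-.6,-1.2):
    j=inverse_kinematics([537.6,-197.3,74],down(yaw+d)); print(np.round(j,2))
E
```

```text
bore [  0.2  -0.4 -28. ]
tip [  0.2 -83.6  -8.9]
hubfar [  0.2 -13.8 -28. ]
hubnear [  0.2  17.3 -28. ]
9.0917 [ 537.84725423 -195.48529318  175.08846828] [ 0.74  0.59 -0.7   1.77  0.45  0.95  0.82] 34.91936810020248
[ 0.68  0.72 -0.61  1.84  0.58  0.77  0.72]
[ 0.59  0.69 -0.49  1.84  0.47  0.72  0.21]
[ 0.49  0.67 -0.35  1.84  0.34  0.69 -0.28]
```

View pics/w5.png

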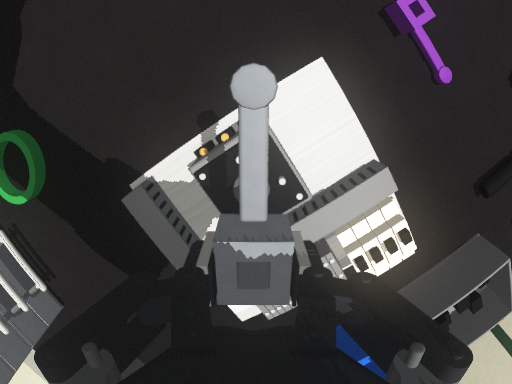

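The handle is centred in the hand to within 0.5 mm, and its arm covers the pointer. I'll insert under guard.

```bash
python3 - <<'E'
from h import *
R=down(2.54-np.pi/2)
movel([537.6,-197.3,114],R,max_speed=100); wait(.2)
S=read_state();print(S['time'],S['eef_pos'],S['ft_force'])
for z in (100,90,80,72.5):
    g=movel([537.6,-197.3,z],R,max_speed=35,guard=20)
    S=read_state();print(z,g,round(S['time'],2),np.round(S['eef_pos'],2),np.round(S['ft_force'],1),np.round(S['torque'],2),round(S['finger_gap'],2))
    if g: break
snap('wrist','w6')
E
```

```text
10.1 [ 537.84406083 -197.42918144  114.55526875] [-0.46253337 -0.53973998 -0.72691571]
100 False 10.65 [ 537.58 -197.17   99.87] [-0.4 -0.3 -1. ] [-0.02 -0.03 -0.02] 35.03
90 False 11.08 [ 537.51 -197.22   89.81] [-0.6 -0.6 -1.5] [-0.02 -0.02  0.02] 35.29
80 False 11.52 [ 537.48 -197.23   79.78] [ 0.  -0.2 -1.1] [ 0.05 -0.05 -0.02] 35.47
72.5 True 11.78 [ 538.08 -197.43   74.31] [-4.   1.2 15. ] [0.06 0.86 0.01] 35.33
```

View pics/w6.png

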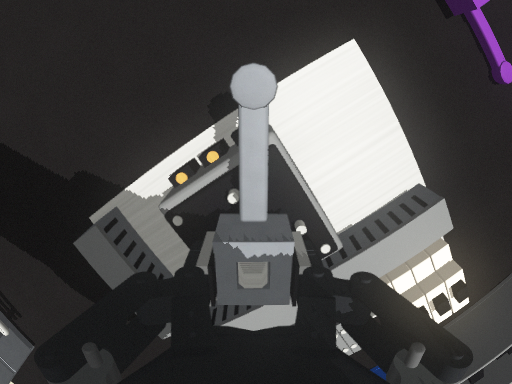

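The stop came at TCP z 74.3, where the seat was expected at about 74, and the shaft end is visible in the bore. I'll turn clockwise in steps, watching the moment.

```bash
cat > turn.py <<'E'
from h import *
import sys
a0,a1,st,lim=map(float,sys.argv[1:5])
y0=2.54-np.pi/2
for a in np.arange(a0,a1+1e-6,st):
    g=movel([537.6,-197.3,73.9],down(y0-a),max_speed=30)
    S=read_state();R=np.array(S['tool_rot']); 
    print(round(a,3),'act',round(y0-np.arctan2(R[1,0],R[0,0]),3),round(S['time'],2),np.round(S['eef_pos'],2),np.round(S['ft_force'],1),np.round(S['torque'],2),round(S['finger_gap'],2))
    if abs(S['torque'][2])>lim: print('LIM');break
E
python3 turn.py 0.1 0.6 0.1 0.5
```

```text
0.1 act 0.101 12.07 [ 538.16 -197.39   74.38] [-1.4 -0.4  9.4] [-0.04  0.32 -0.11] 35.08
0.2 act 0.201 12.32 [ 538.1  -197.39   74.36] [-0.9 -0.7  9.9] [ 0.01  0.34 -0.07] 35.11
0.3 act 0.301 12.57 [ 538.1  -197.35   74.35] [ 0.1 -0.1 10.4] [ 0.06  0.31 -0.06] 34.87
0.4 act 0.401 12.82 [ 538.16 -197.24   74.34] [-0.7  0.7  9.4] [ 0.1   0.23 -0.09] 35.22
0.5 act 0.501 13.07 [ 538.24 -197.21   74.36] [-0.3  0.1  9. ] [ 0.14  0.14 -0.06] 35.1
0.6 act 0.601 13.32 [ 538.34 -197.16   74.35] [0.3 1.3 8.9] [ 0.17  0.02 -0.12] 35.0
```

```bash
python3 turn.py 0.65 1.25 0.05 0.4
```

```text
0.65 act 0.65 13.57 [ 538.38 -197.17   74.38] [0.4 1.  9.5] [ 0.24  0.01 -0.08] 34.9
0.7 act 0.7 13.82 [ 538.47 -197.15   74.4 ] [-0.   0.9  7.9] [ 0.28 -0.1  -0.05] 34.96
0.75 act 0.75 14.07 [ 538.43 -197.12   74.35] [1.2 0.3 7.9] [ 0.25 -0.14 -0.08] 34.7
0.8 act 0.8 14.32 [ 538.51 -197.15   74.37] [1.2 1.  7.7] [ 0.28 -0.23 -0.03] 35.39
0.85 act 0.85 14.57 [ 538.58 -197.1    74.39] [1.5 1.9 8.3] [ 0.28 -0.27 -0.1 ] 35.14
0.9 act 0.9 14.82 [ 538.59 -197.13   74.36] [1.8 0.9 7.7] [ 0.31 -0.32 -0.06] 34.94
0.95 act 0.95 15.07 [ 538.64 -197.1    74.36] [1.9 0.8 6.6] [ 0.25 -0.39 -0.07] 34.81
1.0 act 1.0 15.32 [ 538.71 -197.09   74.36] [2.2 1.3 7.6] [ 0.27 -0.46 -0.04] 34.82
1.05 act 1.05 15.57 [ 538.74 -197.1    74.37] [2.6 1.2 7.4] [ 0.25 -0.53 -0.11] 35.42
1.1 act 1.1 15.82 [ 538.78 -197.1    74.36] [4.3 0.8 6.6] [ 0.21 -0.6  -0.08] 35.25
1.15 act 1.15 16.07 [ 538.87 -197.12   74.4 ] [3.9 1.7 6.1] [ 0.23 -0.73  0.13] 34.97
1.2 act 1.199 16.32 [ 538.92 -197.09   74.4 ] [2.8 2.  6.5] [ 0.11 -0.73  0.6 ] 35.3
LIM
```

The moment rose sharply (-0.08 to 0.6 Nm) between 1.10 and 1.20 rad. I'll check that it is the stop and not something else.

```bash
python3 - <<'E'
from h import *
snap('wrist','w7');snap('scene','s7')
i=cv2.resize(cv2.imread('pics/s7.png')[130:230,130:260],(780,600),interpolation=cv2.INTER_CUBIC); cv2.imwrite('pics/s7c.png',i)
E
```

```text
(no output)
```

View pics/w7.png

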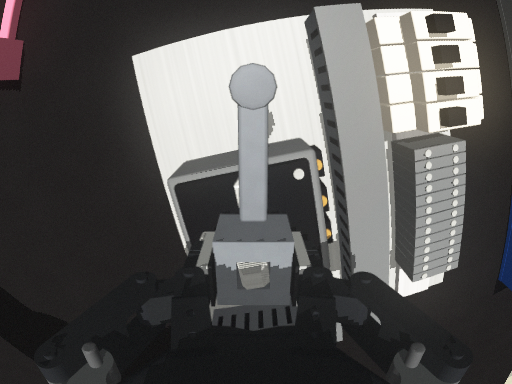

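View pics/s7c.png

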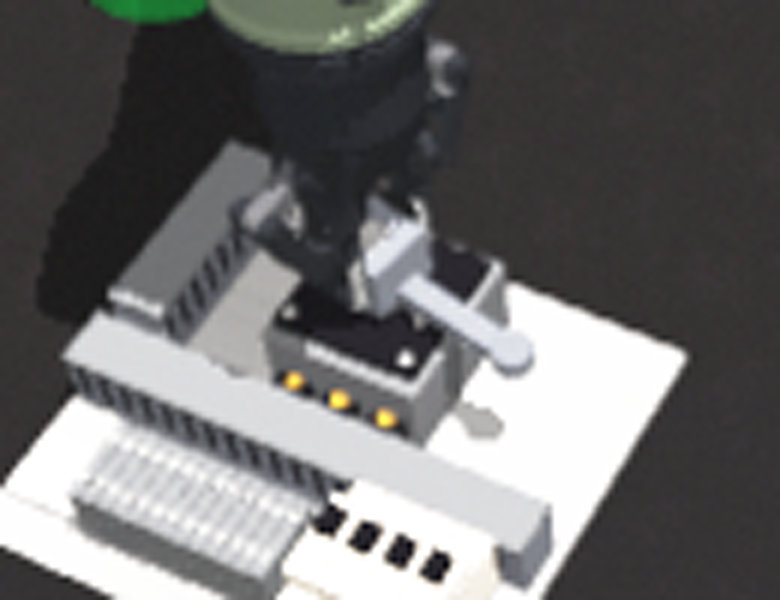

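The handle is seated and the fingers are clear of the duct. I'll release, rise straight up and inspect.

```bash
python3 - <<'E'
from h import *
open_gripper(); S=read_state();print(S['time'],S['finger_gap'],S['eef_pos'],S['ft_force'])
p=np.array(S['eef_pos'])
movel([p[0],p[1],150],max_speed=80); movel([p[0],p[1],240],max_speed=150); wait(.2); c=snap('wrist','w8');print(read_state()['time'])
cv2.imwrite('pics/w8c.png',cv2.resize(c['image'][80:230,170:370],(800,600),interpolation=cv2.INTER_CUBIC))
E
```

```text
16.975 85.49479675937101 [ 537.55200313 -197.32336967   73.8510007 ] [-0.38349583  1.13584685 -0.73543724]
19.075
```

View pics/w8c.png

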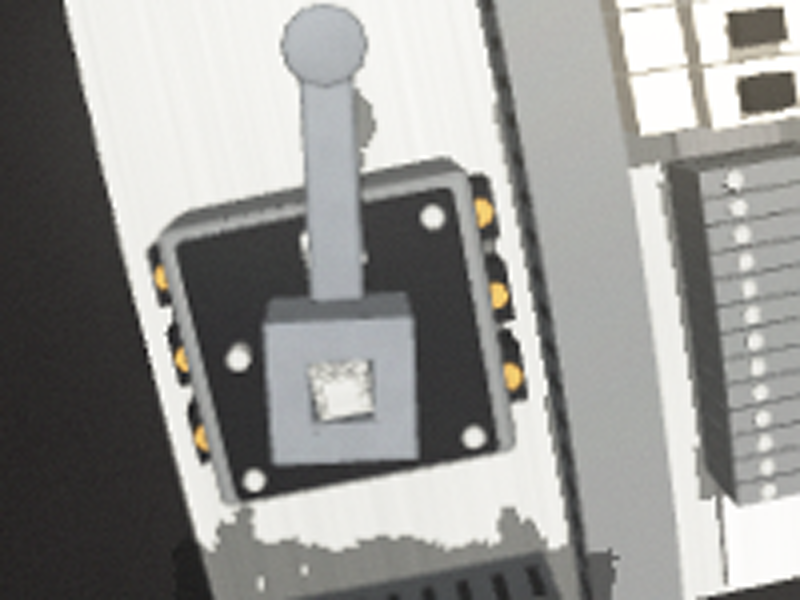

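The handle is seated, with the shaft end proud in the bore at (343,388), but the arm hides the pointer. I'll check the shaft angle from the pins and from an oblique view with the arm away.

```bash
python3 - <<'E'
from h import *
c=pickle.load(open('pics/w2.pkl','rb')); C=np.array([537.6,-197.3])
f=lambda u,v,z:onz(c,215+(u-400)/4-.5,120+v/4-.5,z,True)[:2]
for z in (62,66,70):
    A=[f(488,178,z)-C,f(620,93,z)-C]; an=[np.arctan2(a[1],a[0]) for a in A]; print(z,[round(np.hypot(*a),1) for a in A],np.round(an,3),'stop yaws',np.mean(an)+.525,np.mean(an)-.525)
c=pickle.load(open('pics/w1.pkl','rb'))
f=lambda u,v,z:onz(c,215+u/4-.5,120+v/4-.5,z,True)[:2]
for z in (62,66,70):
    A=[f(135,128,z)-C,f(277,190,z)-C]; an=[np.arctan2(a[1],a[0]) for a in A]; print(z,[round(np.hypot(*a),1) for a in A],np.round(an,3),'stop yaws',np.mean(an)+.525,np.mean(an)-.525)
c=pickle.load(open('pics/w8.pkl','rb'))
f=lambda u,v,z:onz(c,170+u/4-.5,80+v/4-.5,z,True)
h=f(341,390,102);t=f(324,45,83);d=t-h;print(h,t,np.hypot(*d[:2]),np.arctan2(d[1],d[0]))
s=[f(309,362,106),f(314,424,106)];d=s[0]-s[1];print('shaft side',np.arctan2(d[1],d[0]))
d=f(368,358,106)-f(374,417,106);print('shaft side',np.arctan2(d[1],d[0]))
movep([480,-420,300],down(2.54-np.pi/2-1.2)); snap('scene','s9');snap('top','t9');print(read_state()['time'])
i=cv2.resize(cv2.imread('pics/s9.png')[150:210,160:240],(800,600),interpolation=cv2.INTER_CUBIC); cv2.imwrite('pics/s9c.png',i)
E
```

```text
62 [np.float64(28.0), np.float64(27.2)] [2.991 1.18 ] stop yaws 2.6104245277777083 1.5604245277777085
66 [np.float64(27.8), np.float64(27.7)] [2.957 1.194] stop yaws 2.6005586785148904 1.5505586785148906
70 [np.float64(27.7), np.float64(28.3)] [2.922 1.208] stop yaws 2.590241938713578 1.5402419387135784
62 [np.float64(27.5), np.float64(27.6)] [2.966 1.174] stop yaws 2.5948690214461556 1.5448690214461558
66 [np.float64(28.2), np.float64(27.5)] [2.951 1.212] stop yaws 2.606610617147617 1.556610617147617
70 [np.float64(28.8), np.float64(27.4)] [2.937 1.251] stop yaws 2.618844466678588 1.5688444666785881
[ 537.7301347  -197.31887683  102.        ] [ 552.6899167  -115.16128108   83.        ] 83.50847632067585 1.3906831904752546
shaft side 1.4121151882612537
shaft side 1.4464309321687328
20.1167
```

View pics/s9c.png

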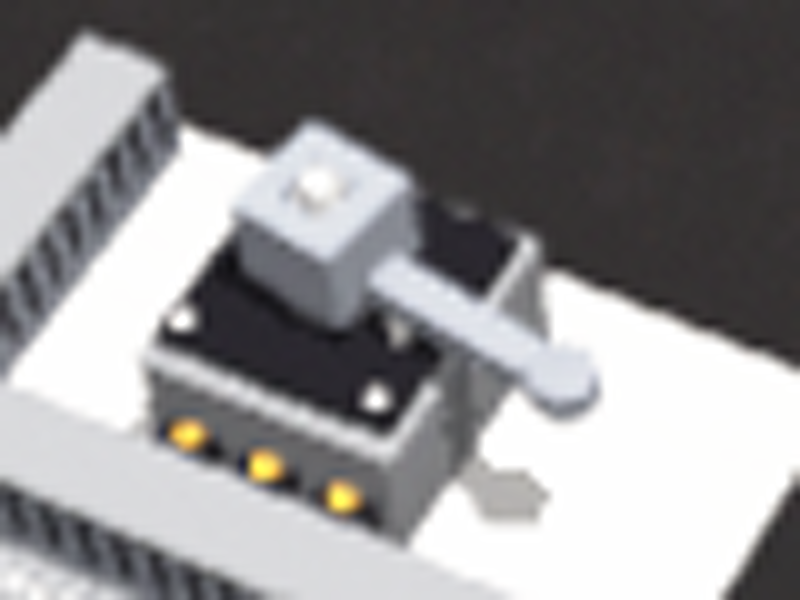

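View pics/t9.png

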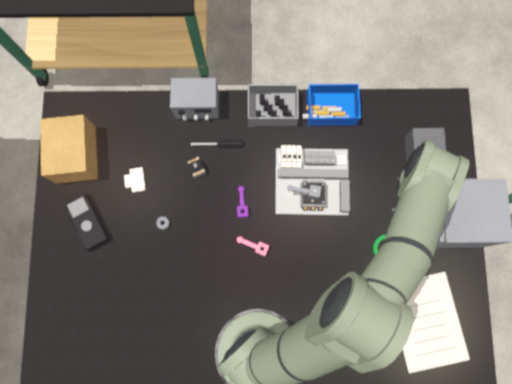

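Handle yaw is 1.39, and the pins give an end-stop pointer yaw of about 1.55 less about 0.11 of play. I'll check this against the white sliver of pointer visible beside the arm, with no motion needed.

```bash
python3 - <<'E'
from h import *
c=pickle.load(open('pics/w8.pkl','rb')); C=np.array([537.7,-197.3])
g=lambda P:[round((proj(c,P,True)[0]+.5-170)*4),round((proj(c,P,True)[1]+.5-80)*4)]
for y in (1.45,1.5,1.55,1.6,1.65):
    e=np.array([np.cos(y),np.sin(y)]);n=np.array([-e[1],e[0]])
    print(y,'tip',g([*(C+38*e),64]),'left shoulder',g([*(C+33*e+4*n),64]),'left mid',g([*(C+28*e+4*n),64]))
print('pin',g([*(C+27.6*np.array([np.cos(1.2),np.sin(1.2)])),66]))
i=c['image'][125:165,230:275]; cv2.imwrite('pics/w8d.png',cv2.resize(i,(675,600),interpolation=cv2.INTER_CUBIC))
t0=cv2.imread('pics/top0.png');t9=cv2.imread('pics/t9.png');d=cv2.absdiff(t0,t9).max(2)
for nm,(x,y) in dict(knob=(163,223),contactor=(198,167),breaker=(135,180),purple=(242,202),pink=(254,245),sd=(217,144)).items(): print(nm,d[y-14:y+15,x-16:x+17].max())
E
```

```text
1.45 tip [325, 216] left shoulder [312, 236] left mid [314, 254]
1.5 tip [318, 217] left shoulder [306, 237] left mid [309, 256]
1.55 tip [311, 218] left shoulder [300, 239] left mid [304, 257]
1.6 tip [304, 220] left shoulder [295, 241] left mid [300, 259]
1.65 tip [297, 222] left shoulder [289, 244] left mid [295, 261]
pin [355, 256]
knob 6
contactor 6
breaker 6
purple 6
pink 6
sd 6
```

View pics/w8d.png

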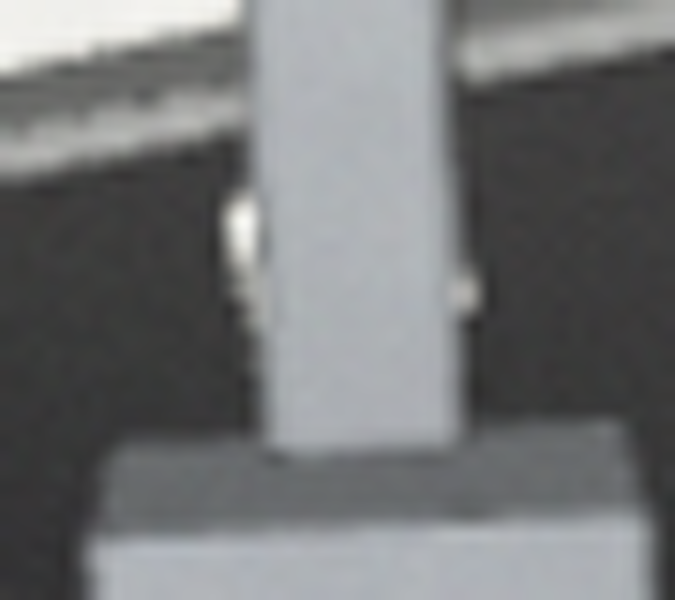

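The pointer's left shoulder sits at crop px (300,237), which gives yaw 1.55. That matches the stop yaw from the pins (1.54–1.57), and the stop pin shows at the arm's other edge. The bystanders I compared are unchanged in the top view, so I'm handing in.

```bash
python3 - <<'E'
from h import *
print(finish_job()); print(read_state()['time'])
E
```

```text
the job is handed in; nothing more can be done
None
the job is handed in; nothing more can be done
```

The grey lever handle is on the isolator shaft, pushed home, turned clockwise to the far stop and let go. I handed the job in at about 20 s on the robot's clock, with the gripper well clear.

**Fitting:** I gripped the handle across its hub flats and lowered it onto the shaft, lined up with the pointer at yaw 2.54. The contact guard stopped the descent with the TCP at z 74.3 mm, against about 74 expected for a seated hub. Only then did I turn it.

**Turning:** The moment stayed near zero until about 1.15 rad of handle turn, then rose to 0.6 Nm at 1.2 rad, so I stopped there and released.

**Last checks:**
- **Shaft in the bore:** its end is visible in the bore after release.
- **Pointer position:** yaw is about 1.55, matching the end stop worked out from the two pins (1.54–1.57). The pin shows right beside it.
- **Bystanders:** the knob, contactor, breaker, screwdriver and the purple and pink levers are unchanged in the top view. I did not compare the tape roll, which the arm partly hid in the last picture.
- **Disagreement:** the handle reads yaw 1.39, about 0.16 rad past the pointer, where about 0.11 rad of play was expected. The shaft's top edges read 1.41–1.45 instead of 1.55. I put both down to small blurred edges in the image and relied on the pointer and the moment rise.

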